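Find the unlocked vent flap and push it open

TASK

The steel test chamber on the bench has a row of four identical vent flaps in its top, and only one of them is unlocked. Gently press the end of one flap after another until you find the one that rocks, then push that end down until the flap is tilted wide open, and draw back, leaving it open. Do not force the locked flaps, and leave the loose jar, coupling and meter where they are.

Things in the scene. Friction and masses are not known exactly. Their poses are not given: they have to be found in the camera images.
- chamber: steel chamber fixed to the bench, 190 mm (x) by 600 mm (y), 110 mm high, flat top, small black clamps on its long sides reaching 8 mm out. Origin: centre of its underside; the row of hatches, pitch 105 mm, runs along its y axis, centred; under the flaps it is hollow, 90 mm deep. Hatch letters say nothing of place or of which is locked
- hatch_a: one of four identical hatches: plastic frame 140 x 105 mm (x, y) with a flush plain metal flap 120 (x) x 90 (y) x 5 mm. Origin: centre of the shut flap's top face, 110 mm above the bench; z up, x across the row (away from the robot), y along it. The flap pivots on its mid line along y (dark pivot head at each end), so press its x ends, about 35 mm from that line
- flap_a (a joint): tilt of hatch_a's flap, rad: 0 shut and flush, positive +x end down, negative -x end down. Three of the four are locked: the end gives 1 or 2 mm at 10 N (never over 0.1 rad) and springs back. The free one follows about 2 N (35 mm from its pivot line) either way, stays where left, stops at +-1.0 (fully open, ends 50 mm down and up)
- hatch_b: one of four identical hatches: plastic frame 140 x 105 mm (x, y) with a flush plain metal flap 120 (x) x 90 (y) x 5 mm. Origin: centre of the shut flap's top face, 110 mm above the bench; z up, x across the row (away from the robot), y along it. The flap pivots on its mid line along y (dark pivot head at each end), so press its x ends, about 35 mm from that line
- flap_b (a joint): tilt of hatch_b's flap, rad: 0 shut and flush, positive +x end down, negative -x end down. Three of the four are locked: the end gives 1 or 2 mm at 10 N (never over 0.1 rad) and springs back. The free one follows about 2 N (35 mm from its pivot line) either way, stays where left, stops at +-1.0 (fully open, ends 50 mm down and up)
- hatch_c: one of four identical hatches: plastic frame 140 x 105 mm (x, y) with a flush plain metal flap 120 (x) x 90 (y) x 5 mm. Origin: centre of the shut flap's top face, 110 mm above the bench; z up, x across the row (away from the robot), y along it. The flap pivots on its mid line along y (dark pivot head at each end), so press its x ends, about 35 mm from that line
- flap_c (a joint): tilt of hatch_c's flap, rad: 0 shut and flush, positive +x end down, negative -x end down. Three of the four are locked: the end gives 1 or 2 mm at 10 N (never over 0.1 rad) and springs back. The free one follows about 2 N (35 mm from its pivot line) either way, stays where left, stops at +-1.0 (fully open, ends 50 mm down and up)
- hatch_d: one of four identical hatches: plastic frame 140 x 105 mm (x, y) with a flush plain metal flap 120 (x) x 90 (y) x 5 mm. Origin: centre of the shut flap's top face, 110 mm above the bench; z up, x across the row (away from the robot), y along it. The flap pivots on its mid line along y (dark pivot head at each end), so press its x ends, about 35 mm from that line
- flap_d (a joint): tilt of hatch_d's flap, rad: 0 shut and flush, positive +x end down, negative -x end down. Three of the four are locked: the end gives 1 or 2 mm at 10 N (never over 0.1 rad) and springs back. The free one follows about 2 N (35 mm from its pivot line) either way, stays where left, stops at +-1.0 (fully open, ends 50 mm down and up)
- jar: loose small glass jar, 40 mm diameter, 48 mm high, standing on the left (+y) end of the chamber's top; origin at the centre of its underside
- coupling: loose brass hose coupling, 34 mm diameter, 34 mm high, standing beside the jar on the left (+y) end of the chamber's top; origin at the centre of its underside
- meter: loose black handheld meter, 62 x 135 x 28 mm, lying across the right (-y) end of the chamber's top; origin at the centre of its underside

How it is judged:
By the outcome, as a careful person would: the job done as asked, in the order asked, and still so for the second after the job is handed in, with the robot touching nothing.
It also fails if it takes over 40 s, if anything falls off the work surface, if the arm or the gripper's body presses on something with over 40 N, if the wrist force passes 120 N, or if a joint passes its speed limit or range.

ROBOT

A 6-joint arm with a two-finger parallel gripper is mounted at the origin on the work surface. World frame = base frame: x ahead of the robot, y to its left, z up, the work surface at z = 0. Lengths are in m, angles in rad, forces in N, time in s.
With the tool pointing down it reaches from about 0.325 to 0.9 m from the base axis. Payload 6.1 kg.
Tool frame: the origin (TCP) lies midway between the tips of the shut fingers; the grasp point (between the pads) lies 19 mm behind it (bot.pinch_z is the distance from the TCP to the grasp point, in m); z points along the fingers, x is the direction in which the jaws open and shut, and the axes are right-handed (so a half turn about z gives the same grasp; the last joint's range is limited). The gripper opens to 87 mm and grips with 3 to 60 N. Pads are 19 mm wide; open, the fingers measure 117 mm over their backs; the gripper's body (75 mm by 190 mm) begins 51 mm behind the grasp point.
Start: joints at [-1.357, 0.22, 1.526, -0, 1.395, -0.126], TCP at [0.208, -0.589, 0.223] pointing down, gripper open.
Joint ranges: [-2.98, 2.98], [-0.91, 2.08], [0.09, 2.57], [-1.24, 4.39], [0.2, 2.65], [-2.68, 2.68]. Speed limits (rad/s): [2.57, 2.57, 3.01, 3.14, 3.14, 3.14].

INTERFACE

Orientations are given as a rotation vector (axis times angle).
In Python, from bench import bot gives the robot as it stands.
- The arm moves only by the tool play_rows, never from a script. Its argument "rows" is a list of rows, each a list of 6 numbers: the shift along the tool's x, y, z in mm, then the turn, a rotation vector about the tool's x, y, z in rad. A call has 1 to 12 rows; each row is the pose to reach, as a shift and turn from the pose measured when the call began, along the tool's axes at that moment; what a row does not reach only later rows make up. A row lasts 1/8 s, in which the tool goes at most 62.5 mm and 10.7 degrees, less where a joint would pass 70% of its speed; a pose out of reach is approached as far as the arm can. A call with a gripper value outside its range is refused whole. "hand" is the opening in per cent of the stroke, from 0 (shut) to 100 (fully open), set as the call begins (left out, the last holds). The fingers move at their own pace and stop on an object; "newtons" is the grip in N (left out, the last holds). Time passes only in rows, so rows that repeat a pose let the fingers close. It gives the time, the measured TCP pose, the force and the opening at its end, in the units of the state.
- bot.read_state(): the state, without advancing time (a new reading comes with each control period).
- bot.get_image(name): name is "scene" or "top" or "wrist"; returns a dict with "pixels" (400x640x3 uint8, blue, green, red), "fx", "fy", "cx", "cy" (pixels), "R" (3x3) and "t" (3): a world point X has camera coordinates R X + t; the wrist camera has in their place "mount" (4x4, takes a point from camera to tool coordinates, whose origin is the TCP and whose axes are the tool frame's). Camera axes: x right, y down, z forward; pixel columns grow to the right and rows downward; lengths in m; the calibration is good to about 2 mm. A picture is of the moment at which its call begins: read the wrist's pose just before it. There is no depth.
- bot.hand_in(): hands the job in, once; it reports no verdict.
The state is a dict: "clock": time; "joint_positions": joint angles; "dq": joint speeds; "effort": joint torques, N m; "ee_pos": TCP position; "eef_rot": TCP orientation; "force": force on the tool from outside, world axes, zero at the start; "torque": the same for the moment, N m; "gripper_width": finger opening in m.
Only numpy, scipy, OpenCV 4.12 (cv2) and the standard library are available. Lean on these libraries where they do the work, as an engineer would, in place of code of your own. Each camera call takes 0.05 s, during which the arm holds its last target.

## Working session

There is one attempt and no reset: what is moved stays moved. The work goes in short steps, Python scripts to look and compute and a tool call to move; the robot and the scene stay as the last step left them, time stands still between calls to the robot, and variables do not carry over. Pictures are saved under pics/ and viewed, and the job is handed in when it is done.

Besides the shell and the picture viewer there is one more tool, called after "Call:" as name([rows], argument=value, ...), one row to a line, values as JSON. play_rows: Moves the arm, as the interface text tells. Its arguments: {"type":"object","properties":{"rows":{"type":"array"},"hand":{"type":"number"},"newtons":{"type":"number"}},"required":["rows"]}

```bash
mkdir -p pics; python3 - <<'E'
from bench import bot
import cv2
s=bot.read_state()
for k in s: print(k,s[k])
for n in ("scene","top"):
    im=bot.get_image(n); cv2.imwrite(f"pics/{n}0.png",im["pixels"]); print(n,im["fx"],im["fy"],im["cx"],im["cy"],im["R"],im["t"])
E
```

```text
clock 0.0
joint_positions [-1.35710859e+00  2.21238343e-01  1.52759178e+00 -2.91661056e-05
  1.39465751e+00 -1.26096409e-01]
dq [-1.51860370e-05  4.01714923e-04  1.16734169e-04 -8.65439446e-04
 -5.55410178e-04  1.15289618e-03]
effort [ 3.42904150e-04 -4.94608390e+01 -3.87380791e+01  6.99894852e-02
  5.73433167e-02 -1.51254922e-04]
ee_pos [ 0.20816317 -0.58867955  0.22143989]
eef_rot [-2.56402801e+00  1.81313318e+00  2.22449349e-03]
force [-0.47817068 -0.1417714   0.6629098 ]
torque [-0.02984856 -0.02720761 -0.03924354]
gripper_width 0.08670448864194344
scene 388.06263136840215 388.06263136840215 322.0612518421605 195.58616431483466 [[-0.01699984  0.99963639 -0.0209306 ]
 [ 0.63399324 -0.00541022 -0.77331966]
 [-0.77315171 -0.02641617 -0.63367075]] [-0.0176725  -0.28370337  1.42434237]
top 446.29049259022213 446.29049259022213 318.1630489818729 192.3699316890536 [[ 3.37357877e-03 -9.99994283e-01  2.29659720e-04]
 [-9.96288005e-01 -3.38082984e-03 -8.60161713e-02]
 [ 8.60164560e-02  6.13751060e-05 -9.96293714e-01]] [0.03664662 0.56991268 0.87255489]
```

View pics/scene0.png

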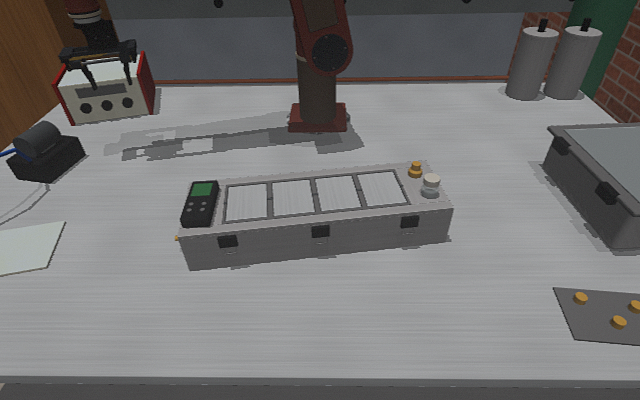

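View pics/top0.png

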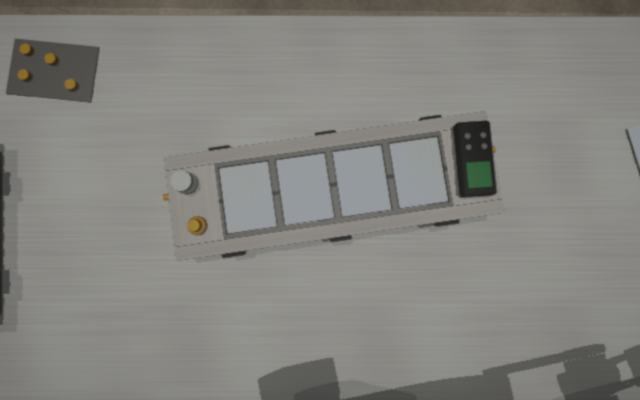

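The top view shows four bright flaps at about (248,198), (305,189), (361,181) and (419,172). The jar (182,181) and coupling (196,226) are at the +y end, and the meter (475,158) is at the -y end. Next I'll measure the flaps.

```bash
cat > h.py <<'E'
import numpy as np
def ray(im,u,v,z):
    d=np.array([(u-im["cx"])/im["fx"],(v-im["cy"])/im["fy"],1.]);R=np.array(im["R"]);t=np.array(im["t"])
    c=-R.T@t; w=R.T@d
    return c+w*(z-c[2])/w[2]
E
python3 - <<'E'
from bench import bot
import cv2,numpy as np
from h import ray
from scipy.spatial.transform import Rotation as Ro
im=bot.get_image("top");p=im["pixels"]
hsv=cv2.cvtColor(p,cv2.COLOR_BGR2HSV)
print(hsv[198,248],hsv[181,361],hsv[235,200],hsv[300,320])
b,g,r=[p[:,:,i].astype(int) for i in range(3)]
m=((b-r>5)&(b>140)).astype(np.uint8)*255
m[:100]=0;m[260:]=0
m=cv2.morphologyEx(m,cv2.MORPH_OPEN,np.ones((5,5)))
cs,_=cv2.findContours(m,cv2.RETR_EXTERNAL,cv2.CHAIN_APPROX_NONE)
for c in cs:
    if cv2.contourArea(c)<1500: continue
    q=np.array([ray(im,*x[0],.11)[:2] for x in c],np.float32)
    rc=cv2.minAreaRect(q*1000); print(cv2.contourArea(c),rc)
s=bot.read_state();print(Ro.from_rotvec(s["eef_rot"]).as_matrix().round(3))
E
```

```text
[101  13 158] [105  16 159] [ 20  19 122] [ 24   9 145]
2673.0 ((569.3082275390625, 63.86872482299805), (117.93175506591797, 86.97659301757812), 8.575813293457031)
2470.0 ((584.80517578125, -39.89717102050781), (117.83699798583984, 87.07263946533203), 8.409111022949219)
[[ 0.333 -0.943 -0.   ]
 [-0.943 -0.333  0.002]
 [-0.002 -0.    -1.   ]]
```

Call:
play_rows([
  [0,0,-30,0,0,0],
  [-30,-48,-35,0,0,0.05],
  [-85,-135,-35,0,0,0.1],
  [-116,-184,-35,0,0,0.15],
  [-147,-233,-35,0,0,0.19],
  [-178,-283,-35,0,0,0.191],
  [-209,-332,-35,0,0,0.191],
  [-240,-381,-35,0,0,0.191],
  [-271,-430,-35,0,0,0.191],
  [-305,-485,-35,0,0,0.191],
  [-305,-485,-35,0,0,0.191],
  [-305,-485,-35,0,0,0.191],
], hand=0, newtons=20)

```text
clock: 1.65
ee_pos: [0.5638, -0.139, 0.2567]
eef_rot: [-2.383, 2.048, 0.003]
force: [-0.4, -1.0, -0.3]
gripper_width: 0.0006
```

```bash
python3 - <<'E'
from bench import bot
import cv2,numpy as np
from scipy.spatial.transform import Rotation as Ro
s=bot.read_state();print(Ro.from_rotvec(s["eef_rot"]).as_matrix().round(3))
im=bot.get_image("wrist");M=np.array(im["mount"]);print(M.round(3))
p=im["pixels"].copy()
W=np.eye(4);W[:3,:3]=Ro.from_rotvec(s["eef_rot"]).as_matrix();W[:3,3]=s["ee_pos"]
Ci=np.linalg.inv(W@M)
a=np.radians(8.5);X=np.array([np.cos(a),np.sin(a)]);Y=np.array([-X[1],X[0]])
c0=np.array([.5771,.0120])
for k in range(4):
  for dx in(-.06,.06):
    for dy in (-.045,.045):
      q=Ci@np.r_[c0+Y*(.1575-.105*k+dy)+X*dx,.11,1]
      if q[2]>0.02:
        u=im["fx"]*q[0]/q[2]+im["cx"];v=im["fy"]*q[1]/q[2]+im["cy"]; cv2.circle(p,(int(u),int(v)),3,(0,0,255),1)
cv2.imwrite("pics/w1.png",p); cv2.imwrite("pics/s1.png",bot.get_image("scene")["pixels"])
E
```

```text
[[ 0.15  -0.989 -0.001]
 [-0.989 -0.15   0.001]
 [-0.002  0.001 -1.   ]]
[[ 1.     0.    -0.     0.   ]
 [-0.     0.956  0.292 -0.081]
 [ 0.    -0.292  0.956 -0.162]
 [ 0.     0.     0.     1.   ]]
```

View pics/w1.png

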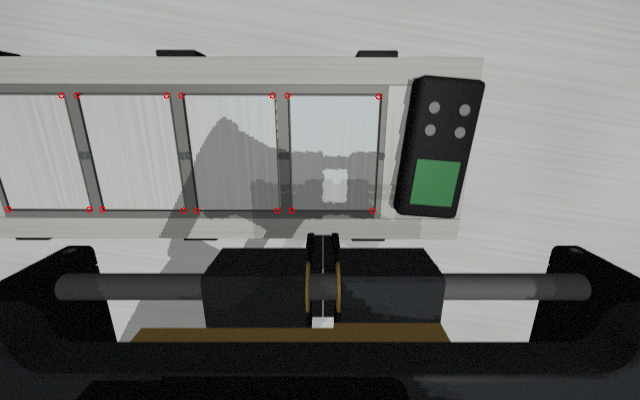

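View pics/s1.png

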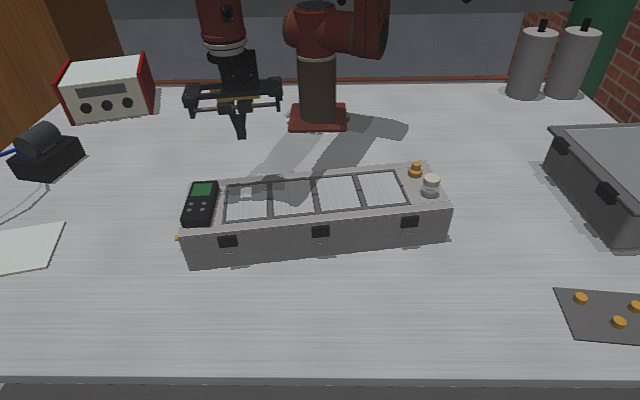

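The predicted flap corners (red) match the flaps in the wrist view. The tool is over the right-hand flap and clear of the meter.

Call:
play_rows([
  [0,0,45,0,0,0],
  [0,0,90,0,0,0],
  [0,0,125,0,0,0],
  [0,0,139,0,0,0],
  [0,0,142,0,0,0],
  [0,0,142,0,0,0],
])

```text
clock: 2.5
ee_pos: [0.5637, -0.1415, 0.1165]
eef_rot: [-2.378, 2.052, -0.001]
force: [0.0, 0.5, 0.7]
gripper_width: 0.0006
```

Call:
play_rows([
  [0,0,2,0,0,0],
  [0,0,3,0,0,0],
  [0,0,3,0,0,0],
])

```text
clock: 2.88
ee_pos: [0.5639, -0.1414, 0.1138]
eef_rot: [-2.378, 2.051, -0.002]
force: [-0.5, -0.4, 0.6]
gripper_width: 0.0004
```

Call:
play_rows([
  [0,0,1,0,0,0],
  [0,0,1,0,0,0],
])

```text
clock: 3.12
ee_pos: [0.5638, -0.1413, 0.1128]
eef_rot: [-2.379, 2.051, -0.001]
force: [0.2, 0.6, -0.1]
gripper_width: 0.0004
```

Call:
play_rows([
  [0,0,1,0,0,0],
  [0,0,2,0,0,0],
  [0,0,2,0,0,0],
])

```text
clock: 3.5
ee_pos: [0.5638, -0.1413, 0.1106]
eef_rot: [-2.379, 2.051, -0.001]
force: [0.4, 0.1, 0.5]
gripper_width: 0.0005
```

Call:
play_rows([
  [0,0,1,0,0,0],
  [0,0,1,0,0,0],
])

```text
clock: 3.75
ee_pos: [0.5638, -0.1414, 0.1098]
eef_rot: [-2.379, 2.051, -0.001]
force: [0.5, -0.0, 2.0]
gripper_width: 0.0003
```

Contact, about 2 N. I'll continue in small steps.

Call:
play_rows([
  [0,0,1,0,0,0],
  [0,0,1,0,0,0],
])

```text
clock: 4.0
ee_pos: [0.5638, -0.1414, 0.1088]
eef_rot: [-2.379, 2.051, -0.001]
force: [-1.6, 0.4, 2.7]
gripper_width: 0.0004
```

Call:
play_rows([
  [0,0,1,0,0,0],
  [0,0,1,0,0,0],
])

```text
clock: 4.25
ee_pos: [0.5638, -0.1414, 0.1077]
eef_rot: [-2.379, 2.051, -0.001]
force: [-1.2, -0.1, 2.2]
gripper_width: 0.0004
```

Call:
play_rows([
  [0,0,1,0,0,0],
  [0,0,2,0,0,0],
  [0,0,2,0,0,0],
])

```text
clock: 4.62
ee_pos: [0.5639, -0.1414, 0.1056]
eef_rot: [-2.379, 2.051, -0.001]
force: [-0.9, -0.4, 2.5]
gripper_width: 0.0001
```

The -y end flap follows steadily: 4.4 mm down at about 2.5 N, so it's the free one. Now I'll push it open, sliding inward so the gripper body clears the meter.

Call:
play_rows([
  [-4,0,2,0,0,0],
  [-8,0,4,0,0,0],
  [-12,-1,6,0,0,0],
  [-16,-2,8,0,0,0],
  [-18,-3,10,0,0,0],
  [-18,-3,12,0,0,0],
  [-18,-3,12,0,0,0],
])

```text
clock: 5.5
ee_pos: [0.5642, -0.1227, 0.0934]
eef_rot: [-2.378, 2.051, -0.001]
force: [0.4, -0.0, 1.8]
gripper_width: 0.0003
```

Call:
play_rows([
  [0,0,3,0,0,0],
  [0,-1,6,0,0,0],
  [0,-2,9,0,0,0],
  [0,-2,9,0,0,0],
])

```text
clock: 6.0
ee_pos: [0.5658, -0.1222, 0.0836]
eef_rot: [-2.379, 2.051, 0.001]
force: [-0.1, 0.2, 1.5]
gripper_width: 0.0005
```

```bash
python3 - <<'E'
from bench import bot
import cv2
cv2.imwrite("pics/w2.png",bot.get_image("wrist")["pixels"])
p=bot.get_image("scene")["pixels"][60:300,120:480];cv2.imwrite("pics/s2.png",cv2.resize(p,None,fx=2,fy=2))
E
```

```text
(no output)
```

View pics/w2.png

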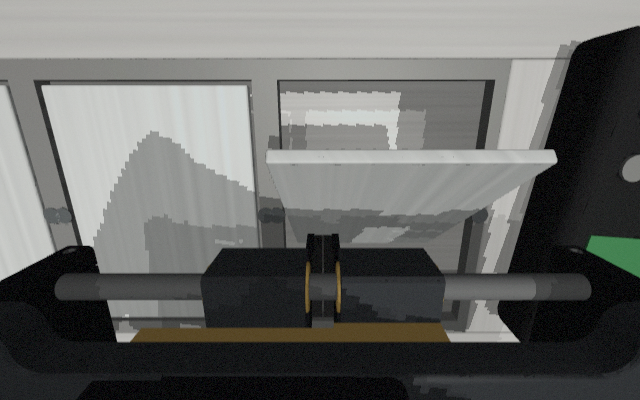

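View pics/s2.png

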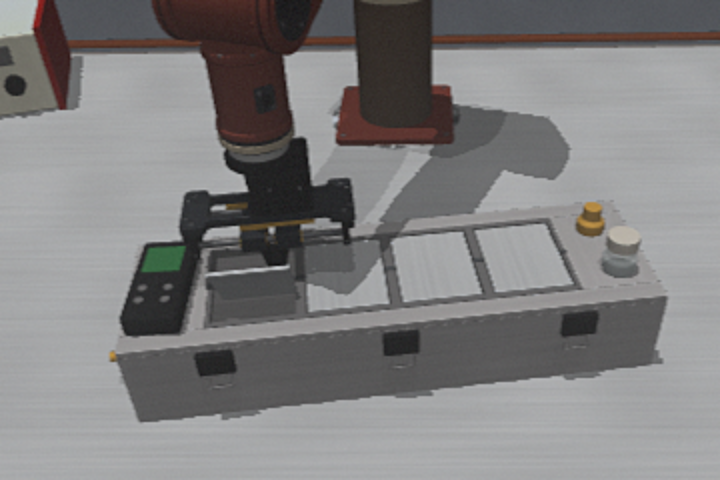

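The flap is tilted far open, about 50°, with its far end standing up at around (410,157) in the wrist view. The neighbouring flaps are flush and the meter hasn't been touched. I'll nudge gently to the stop, mostly sideways, to keep body clearance over the meter.

Call:
play_rows([
  [0,-1,1,0,0,0],
  [0,-2,2,0,0,0],
  [0,-2,3,0,0,0],
  [0,-2,3,0,0,0],
])

```text
clock: 6.6
ee_pos: [0.5679, -0.122, 0.0816]
eef_rot: [-2.379, 2.051, 0.001]
force: [-3.4, 1.0, 7.1]
gripper_width: 0.0005
```

Call:
play_rows([
  [0,-1,1,0,0,0],
  [0,-1,1,0,0,0],
])

```text
clock: 6.85
ee_pos: [0.5682, -0.122, 0.0815]
eef_rot: [2.379, -2.051, -0.003]
force: [-7.7, -0.3, 9.5]
gripper_width: 0.0002
```

Force rises while the tip stops moving, so the flap is at its stop. Drawing back.

Call:
play_rows([
  [0,4,-1,0,0,0],
  [0,8,-8,0,0,0],
  [0,8,-25,0,0,0],
  [0,8,-55,0,0,0],
  [0,8,-95,0,0,0],
  [0,8,-140,0,0,0],
  [0,30,-170,0,0,0],
  [0,80,-180,0,0,0],
  [0,120,-180,0,0,0],
  [0,120,-180,0,0,0],
])

```text
clock: 8.1
ee_pos: [0.4485, -0.1402, 0.2633]
eef_rot: [2.378, -2.053, 0.001]
force: [0.3, 0.6, 0.2]
gripper_width: 0.0007
```

```bash
python3 - <<'E'
from bench import bot
import cv2,numpy as np
from h import ray
s=bot.read_state();print(s["clock"],s["force"],s["ee_pos"],abs(s["dq"]).max())
a=cv2.imread("pics/top0.png");im=bot.get_image("top");b=im["pixels"]
cv2.imwrite("pics/t3.png",b);cv2.imwrite("pics/td.png",cv2.absdiff(a,b)*3)
p=bot.get_image("scene")["pixels"][100:300,120:480];cv2.imwrite("pics/s3.png",cv2.resize(p,None,fx=2,fy=2))
E
```

```text
8.1 [0.27500165 0.55482201 0.16305497] [ 0.44847085 -0.14017763  0.26326242] 0.05514489137186153
```

View pics/t3.png

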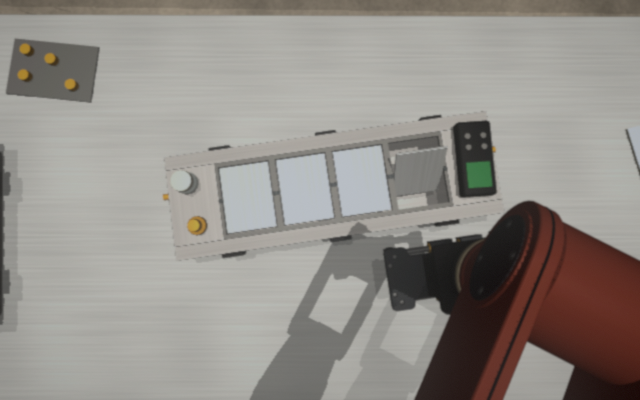

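View pics/td.png

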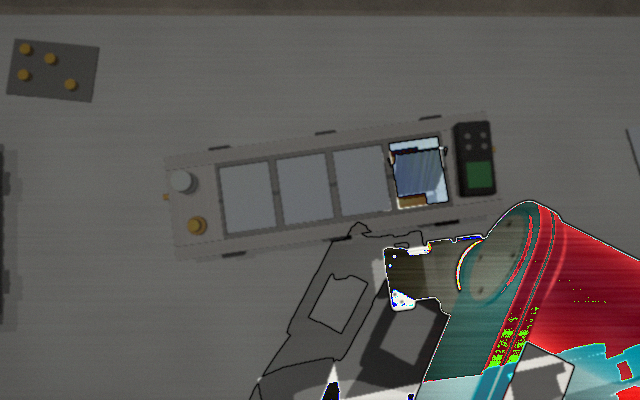

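View pics/s3.png

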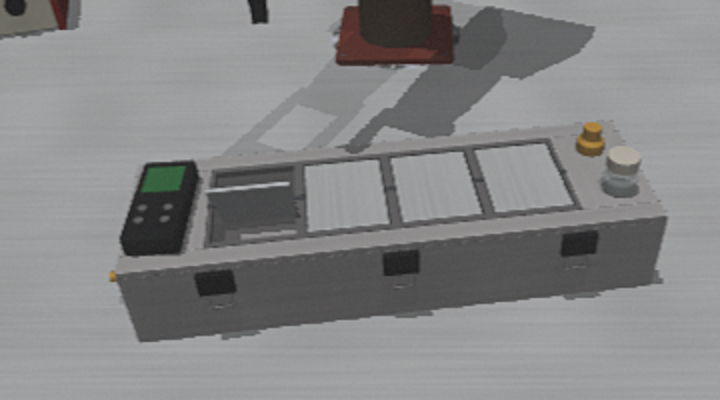

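In the top view the right-hand flap stands wide open at around (418,172). The difference image shows no visible change at the other flaps, jar, coupling or meter. The arm is clear.

```bash
python3 -c "
from bench import bot
print(bot.hand_in())"
```

```text
the job is handed in; nothing more can be done
None
```

The unlocked flap is open, and the job was handed in at about 8.1 s on the robot's clock. It is the one at the right (-y) end of the row, next to the meter, and it was the first I pressed. That meant I never touched the other three flaps.

- **Finding it:** I pressed its robot-side end with the shut fingers. It followed 4.4 mm down at about 2.5 N, well beyond what a locked flap gives.
- **Opening it:** I pushed that end down until the tip stopped moving and the force rose, reaching about 12 N at the stop. I then drew the arm back.
- **Last checks:** Pictures taken after drawing back show the flap still standing wide open. The jar, coupling, meter and other flaps look unchanged from the first picture. The arm was clear, and the force reading was back to noise level.
- **Not measured:** I did not measure the final angle from the pictures. From the tip's position and depth I put it at about 0.9–1.0 rad, which agrees with having felt the stop. No check failed or disagreed.

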